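Mark the hatch baskets

TASK

The basket with the blue clips still holds the plain white egg from the last hatch: before you touch the coloured eggs, stand that egg upright in the middle of the grey dish and let go of it. Then set each colour-crowned marker egg upright on the black pad in the middle of the basket whose clips have its colour. Set the eggs down gently, and leave the brass plug and the pale blue latch where they are.

Things in the scene. Friction and masses are not known exactly. Their poses are not given: they have to be found in the camera images.
- egg_blue: Marker egg with a blue crown (white below 38 mm): ceramic egg standing on its flat foot (26 mm across), 61 mm tall, straight-sided and 44 mm thick from 22 to 40 mm above the foot, domed above; about 90 g. Origin: centre of the foot's underside, z up the egg's axis. Loose, on the black mat.
- egg_yellow: Marker egg with a yellow crown (white below 38 mm): ceramic egg standing on its flat foot (26 mm across), 61 mm tall, straight-sided and 44 mm thick from 22 to 40 mm above the foot, domed above; about 90 g. Origin: centre of the foot's underside, z up the egg's axis. Loose, on the black mat.
- egg_red: Marker egg with a red crown (white below 38 mm): ceramic egg standing on its flat foot (26 mm across), 61 mm tall, straight-sided and 44 mm thick from 22 to 40 mm above the foot, domed above; about 90 g. Origin: centre of the foot's underside, z up the egg's axis. Loose, on the black mat.
- egg_plain: Plain all-white egg, the same shape: ceramic egg standing on its flat foot (26 mm across), 61 mm tall, straight-sided and 44 mm thick from 22 to 40 mm above the foot, domed above; about 90 g. Origin: centre of the foot's underside, z up the egg's axis. It starts in the basket with the blue clips.
- basket_blue: Low pale grey square hatch basket with two blue clips on opposite walls, fixed on the mat: 140 by 140 mm outside, walls 4 mm thick and 24 mm high, clips on the outside of its -x and +x walls (70 mm long, 30 mm high, overall 164 mm along x). In its middle is a round black rubber pad, 56 mm across, whose flat top lies 6 mm above the origin. Origin: centre of the underside, on the mat; z up, x and y along the walls.
- basket_yellow: Low pale grey square hatch basket with two yellow clips on opposite walls, fixed on the mat: 140 by 140 mm outside, walls 4 mm thick and 24 mm high, clips on the outside of its -x and +x walls (70 mm long, 30 mm high, overall 164 mm along x). In its middle is a round black rubber pad, 56 mm across, whose flat top lies 6 mm above the origin. Origin: centre of the underside, on the mat; z up, x and y along the walls.
- basket_red: Low pale grey square hatch basket with two red clips on opposite walls, fixed on the mat: 140 by 140 mm outside, walls 4 mm thick and 24 mm high, clips on the outside of its -x and +x walls (70 mm long, 30 mm high, overall 164 mm along x). In its middle is a round black rubber pad, 56 mm across, whose flat top lies 6 mm above the origin. Origin: centre of the underside, on the mat; z up, x and y along the walls.
- dish: Round grey plastic dish, fixed on the mat: 92 mm across the rim, 14 mm high, wall 4 mm, flat inner floor 6 mm above the origin. Origin: centre of the underside; z up.
- plug: Bystander: brass humidity plug standing on its flange, 38 mm across, 30 mm high. Loose. Origin: centre of the underside.
- latch: Bystander: pale blue plastic chick crate latch lying flat, 56 by 26 mm, 16 mm high. Loose. Origin: centre of the underside, length along x.
Mind the look-alikes: they are no part of the job. What is shaped like the egg_plain but green or turquoise is not meant.

How it is judged:
On the way:
1. the plain egg stands in the grey dish, let go, while the coloured eggs are still where they started (horizontal distance between egg_plain and dish below 0.015 m and z of egg_plain in the frame of dish between 0.003 and 0.01 m and angle between egg_plain's own z axis and vertical below 0.12 rad and linear speed of egg_plain below 0.02 m/s and angular speed of egg_plain below 0.2 rad/s and contact force between egg_plain and the fingers below 0.05 N and distance of each of egg_blue, egg_yellow, egg_red from where it was at the start of the episode below 0.03 m), for 0.2 s.
At the end, for the whole second after the job is handed in: The plain egg stands in the grey dish and each crowned egg on the pad of the basket with clips of its colour: each within 15 mm of the middle (horizontally), foot on the floor or pad (3 to 10 mm above the holder's underside), within 0.12 rad of upright, at rest and released (horizontal distance between egg_plain and dish below 0.015 m and z of egg_plain in the frame of dish between 0.003 and 0.01 m and angle between each of egg_plain, egg_blue, egg_yellow, egg_red's own z axis and vertical below 0.12 rad and linear speed of each of egg_plain, egg_blue, egg_yellow, egg_red below 0.02 m/s and angular speed of each of egg_plain, egg_blue, egg_yellow, egg_red below 0.2 rad/s and horizontal distance between egg_blue and basket_blue below 0.015 m and z of egg_blue in the frame of basket_blue between 0.003 and 0.01 m and horizontal distance between egg_yellow and basket_yellow below 0.015 m and z of egg_yellow in the frame of basket_yellow between 0.003 and 0.01 m and horizontal distance between egg_red and basket_red below 0.015 m and z of egg_red in the frame of basket_red between 0.003 and 0.01 m); the robot touches nothing.
It fails at once if the brass plug is moved more than 20 mm (distance of plug from where it was at the start of the episode above 0.02 m).
It fails at once if the pale blue latch is moved more than 20 mm (distance of latch from where it was at the start of the episode above 0.02 m).
It fails at once if an egg is set down hard (over 40 N on its basket or dish) (contact force between egg_plain and dish above 40 N or contact force between egg_blue and basket_blue above 40 N or contact force between egg_yellow and basket_yellow above 40 N or contact force between egg_red and basket_red above 40 N).
It also fails if it takes over 112 s, if anything falls off the work surface, if the arm or the gripper's body presses on something with over 40 N, if the wrist force passes 120 N, or if a joint passes its speed limit or range.

ROBOT

A 6-joint arm with a two-finger parallel gripper is mounted at the origin on the work surface. World frame = base frame: x ahead of the robot, y to its left, z up, the work surface at z = 0. Lengths are in m, angles in rad, forces in N, time in s.
With the tool pointing down it reaches from about 0.35 to 0.975 m from the base axis. Payload 4.9 kg.
Tool frame: the origin (TCP) lies on the centre line of the jaws, within the pads' length; the fingertips stand 14 mm ahead of it and the grasp point (between the pads) lies 5 mm behind it (manip.nose_length is the distance from the TCP to the fingertips, in m); z points along the fingers, y is the line along which they close (so a half turn about z gives the same grasp; the last joint's range is limited). The gripper opens to 85 mm and grips with 20 to 120 N. Pads are 22 mm wide; open, the fingers measure 114 mm over their backs; the gripper's body (76 mm by 85 mm) begins 54 mm behind the grasp point. The pads swing forward as they close: fully open they stand 13 mm farther back than shut.
Start: joints at [-1.226, 0.053, 1.613, -0, 1.476, -0.119], TCP at [0.28, -0.559, 0.245] pointing down, gripper open.
Joint ranges: [-3.01, 3.01], [-1.01, 2.22], [0.06, 2.58], [-1.02, 4.17], [0.09, 2.62], [-3.14, 3.14]. Speed limits (rad/s): [2.57, 2.57, 3.14, 3.14, 3.14, 3.14].

INTERFACE

Orientations are given as a unit quaternion [w, x, y, z].
In Python, from plant import manip, imaging gives the robot as it stands.
- The arm moves only by the tool play_rows, never from a script. Its argument "commands" is a list of rows, each a list of 6 numbers: the shift along the tool's x, y, z in mm, then the turn, a rotation vector about the tool's x, y, z in degrees. A call has 1 to 5 rows; each row shifts and turns the commanded pose from where the row before left it, along the tool's axes as they then stand; what a row does not reach is not made up. A row lasts 1/12 s, in which the tool goes at most 41.7 mm and 7.16 degrees, less where a joint would pass 70% of its speed; a pose out of reach is approached as far as the arm can. A call is refused whole if a number of a shift passes 41.7 or a number of a turn 7.16, either way. A call with a gripper value outside its range is refused whole. "hand" is the finger opening in mm, from 0 to 85.4, set as the call begins (left out, the last holds). The fingers move at their own pace and stop on an object; the grip force is fixed at half the most. Time passes only in rows, so rows that do not move let the fingers close. It gives the time, the measured TCP pose, the force, the opening and the grip force at its end, in the units of the state.
- manip.state(): the state, without advancing time (a new reading comes with each control period).
- imaging.grab_frame(name): name is "side" or "top"; returns a dict with "image" (384x512x3 uint8, red, green, blue), "fx", "fy", "cx", "cy" (pixels), "R" (3x3) and "t" (3): a world point X has camera coordinates R X + t. Camera axes: x right, y down, z forward; pixel columns grow to the right and rows downward; lengths in m; the calibration is good to about 2 mm. A picture is of the moment at which its call begins. There is no depth.
- manip.job_done(): hands the job in; it is judged then, once.
The state is a dict: "time": time; "joint_pos": joint angles; "joint_vel": joint speeds; "joint_efforts": joint torques, N m; "tool_pos": TCP position; "tool_rot": TCP orientation; "contact_force": force on the tool from outside, world axes, zero at the start; "ft_torque": the same for the moment, N m; "gripper_width": opening from 0.0 (shut) to 1.0 (fully open); "grasp_force": force on a finger pad.
Only numpy, scipy, OpenCV 4.12 (cv2) and the standard library are available. Lean on these libraries where they do the work, as an engineer would, in place of code of your own. Each camera call takes 0.05 s, during which the arm holds its last target. There are 200 camera calls.

## Working session

There is one attempt and no reset: what is moved stays moved. The work goes in short steps, Python scripts to look and compute and a tool call to move; the robot and the scene stay as the last step left them, time stands still between calls to the robot, and variables do not carry over. Pictures are saved under pics/ and viewed, at most 14 in all, crops included, and the job is handed in when it is done.

Besides the shell and the picture viewer there is one more tool, called by a JSON object that holds its "api" and its "payload". play_rows: Moves the arm, as the interface text tells. Its arguments: {"type":"object","properties":{"commands":{"type":"array","items":{"type":"array","items":{"type":"number"}}},"hand":{"type":"number"}},"required":["commands"]}

```bash
ls; mkdir -p pics
python3 - <<'E'
from plant import manip, imaging
import cv2
for n in("top","side"):
    f=imaging.grab_frame(n); cv2.imwrite(f"pics/{n}0.png",f["image"][:,:,::-1]); print(n,f["fx"],f["cx"],f["cy"],f["R"],f["t"])
s=manip.state(); print(s)
E
```

```text
pics
top 414.69860453111687 253.88330452587826 192.2798955854405 [[-0.0030759  -0.99986427  0.01618555]
 [-0.99668759  0.00174995 -0.0813068 ]
 [ 0.08126744 -0.01638203 -0.99655769]] [-0.01567756  0.47345597  1.29116631]
side 350.6156005609316 257.76087660492703 192.46494693879495 [[-0.87634088 -0.48167565  0.0039031 ]
 [-0.32060991  0.57721885 -0.75101777]
 [ 0.35949403 -0.65939894 -0.66027046]] [0.39222096 0.18966363 0.83816856]
{'time': 0.1, 'joint_pos': array([-1.22599606e+00,  5.33105960e-02,  1.61414754e+00,  2.31206490e-05,
        1.47600839e+00, -1.18999120e-01]), 'joint_vel': array([-0.00074814, -0.00254109, -0.00397684, -0.00012021, -0.00154695,
       -0.00082213]), 'joint_efforts': array([-3.72502745e-04, -3.94902992e+01, -3.71364141e+01, -1.16494130e-04,
        3.92574730e-03, -4.86295676e-06]), 'tool_pos': array([ 0.27941753, -0.55846411,  0.24417916]), 'tool_rot': array([-9.32269248e-04,  9.73231378e-01,  2.29825603e-01, -9.41221006e-05]), 'contact_force': array([ 0.03167333, -0.42589307, -0.5323358 ]), 'ft_torque': array([-0.00239553, -0.01388699, -0.02032107]), 'grasp_force': 0.0, 'gripper_width': 1.0004643310955512}
```

View pics/top0.png

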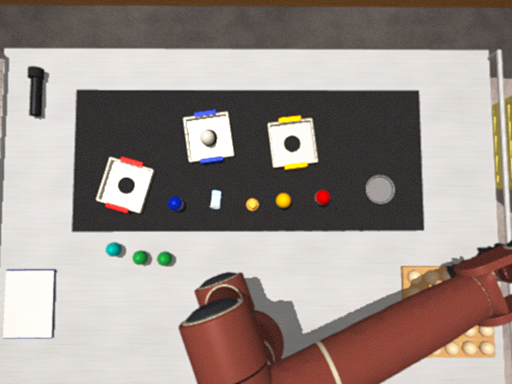

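View pics/side0.png

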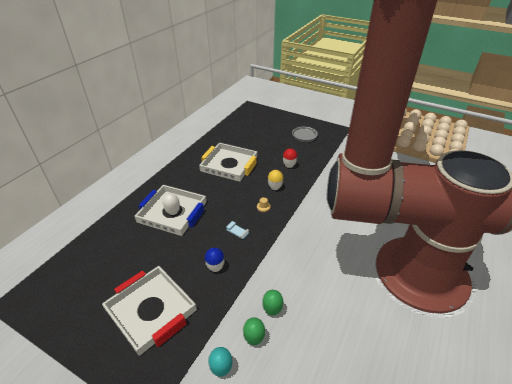

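The top view shows, in pixels:
- Baskets: blue (208,137), yellow (292,142), red (126,185).
- Dish: (380,189).
- Eggs: blue (176,203), yellow (284,200), red (323,197). The plain egg is at (208,138), in the blue basket.
- Bystanders: plug (252,204), latch (216,199).

The side view agrees with this.

```bash
cat > h.py <<'E'
from plant import manip, imaging
import cv2, numpy as np
from scipy.spatial.transform import Rotation as Ro
def ray(f,p):
    R=np.array(f["R"]);t=np.array(f["t"])
    d=R.T@np.array([(p[0]-f["cx"])/f["fx"],(p[1]-f["cy"])/f["fy"],1]); return -R.T@t,d
def onz(f,p,z):
    o,d=ray(f,p); return (o+d*(z-o[2])/d[2])[:2]
def tri(fa,pa,fb,pb):
    o,d=ray(fa,pa);q,e=ray(fb,pb)
    s=np.linalg.lstsq(np.c_[d,-e],q-o,rcond=None)[0]; A=o+s[0]*d;B=q+s[1]*e
    return (A+B)/2,np.linalg.norm(A-B)
def blobs(m,amin=15,box=None):
    m=m.astype(np.uint8)
    if box:
        k=np.zeros_like(m);k[box[1]:box[3],box[0]:box[2]]=1;m=m*k
    n,l,s,c=cv2.connectedComponentsWithStats(m)
    return [(c[i].round(2),s[i]) for i in range(1,n) if s[i,4]>=amin]
def hsv(f): return cv2.cvtColor(f["image"],cv2.COLOR_RGB2HSV)
def col(H,name):
    h,s,v=[H[...,i].astype(int) for i in range(3)]
    c=(s>140)&(v>70)
    return {"blue":c&(h>108)&(h<130),"yellow":c&(h>19)&(h<32),"red":c&((h<6)|(h>174))}[name]
E
python3 - <<'E'
from h import *
T=imaging.grab_frame("top");S=imaging.grab_frame("side")
for n in("blue","yellow","red"):
    print(n)
    for c,s in blobs(col(hsv(T),n),15,(70,90,425,235)):print(" T",c,s,onz(T,c,.045).round(4),onz(T,c,.03).round(4))
    for c,s in blobs(col(hsv(S),n),15,(0,100,330,384)):print(" S",c,s,onz(S,c,.045).round(4))
H=hsv(T);v=H[...,2];g=H[...,1]
for c,s in blobs(v<60,30,(185,110,330,170))+blobs(v<60,30,(100,160,152,212)):print("dark",c,s,onz(T,c,.006).round(4))
for c,s in blobs((v>75),60,(355,165,410,215)):print("dish",c,s,onz(T,c,.014).round(4))
print("latch/plug");
for c,s in blobs(v>90,30,(200,180,265,220)):print(c,s,onz(T,c,.015).round(4))
print(v[130:148,196:222])
E
```

```text
blue
 T [204.61 112.25] [193 109  24   7 104] [0.7239 0.1376] [0.7281 0.1392]
 T [211.19 160.02] [199 157  25   7 105] [0.5723 0.1162] [0.5747 0.1175]
 T [174.38 202.8 ] [168 196  14  15 167] [0.4392 0.2288] [0.4401 0.2314]
 S [146.58 198.47] [139 190  17  19 102] [0.7116 0.1538]
 S [195.17 214.43] [187 203  17  25 202] [0.558  0.1394]
 S [213.65 255.95] [204 248  20  17 258] [0.4387 0.2293]
yellow
 T [289.1  118.57] [278 115  23   8 119] [ 0.704 -0.128] [ 0.7079 -0.1296]
 T [295.41 165.85] [284 162  24   8 125] [ 0.5538 -0.1462] [ 0.556 -0.148]
 T [282.93 199.92] [276 193  15  15 181] [ 0.4474 -0.1063] [ 0.4484 -0.1076]
 T [251.41 203.52] [247 199  12  11  75] [ 0.4365 -0.0086] [ 0.4373 -0.0088]
 S [207.25 152.43] [201 146  14  15  72] [ 0.693  -0.1085]
 S [250.08 165.28] [245 156  12  20 138] [ 0.5384 -0.1158]
 S [274.96 175.64] [268 170  15  12 145] [ 0.4486 -0.1074]
red
 T [131.49 161.07] [120 156  25  11 132] [0.5691 0.3631] [0.5715 0.3673]
 T [322.4  196.68] [315 190  15  15 178] [ 0.4573 -0.2291] [ 0.4583 -0.2318]
 T [116.65 208.02] [105 203  25  11 122] [0.4236 0.4054] [0.424
[... 2108 characters left out ...]
40 117  78
   34  26 151 255 255 255 255 255]
 [255 255 255 255 255 252 196 160 167 179 177 172 162 144 134 119  88  44
   30  55 171 255 255 255 255 255]
 [255 255 255 255 255 255 242 166 133 134 143 143 135 122 105  89  56  34
   51 122 233 255 255 255 255 255]
 [255 255 255 255 255 255 255 244 168 113 103 106 107  85  61  49  50  64
   92 174 255 255 255 255 255 255]
 [255 255 255 255 255 255 255 255 252 180 103  70  57  56  55  62  96 109
  124 199 255 255 255 255 255 255]
 [255 255 255 255 255 255 255 255 255 255 208 137 118 109 105 107 126 145
  167 233 255 255 255 255 255 255]
 [255 255 255 255 255 255 255 255 255 255 255 250 242 206 162 155 172 219
  249 255 255 255 255 255 255 255]]
```

Both cameras agree to about 2 mm, and the clip midpoints match the pads. I'll square the tool to the world axes, then refine the plain egg's position.

{"api": "play_rows", "payload": {"commands": [[0,0,0,0,0,6.65],[0,0,0,0,0,6.65],[0,0,0,0,0,6.65],[0,0,0,0,0,6.65]], "hand": 65}}

```text
time: 0.53
tool_pos: [0.2795, -0.5588, 0.2449]
tool_rot: [-0.0, 1.0, -0.003, -0.0]
contact_force: [0.1, -0.2, 0.0]
gripper_width: 0.764
grasp_force: 0.0
```

```bash
cat >> h.py <<'E'
def go(x,y,z=None):
    s=manip.state();p=np.array(s["tool_pos"]);q=s["tool_rot"];R=Ro.from_quat([q[1],q[2],q[3],q[0]])
    d=np.array([x,y,p[2] if z is None else z])-p
    M=R.as_matrix(); print("t",s["time"],"pos",p.round(4),"yaw",np.degrees(np.arctan2(M[1,0],M[0,0])).round(2),"tilt",np.degrees(np.arccos(-M[2,2])).round(2),"toolmove mm",(R.inv().apply(d)*1000).round(1),"w",round(s["gripper_width"]*85.4,1),"F",s["grasp_force"],s["contact_force"].round(1))
E
python3 - <<'E'
from h import *
print(manip.nose_length)
T=imaging.grab_frame("top");S=imaging.grab_frame("side")
t=(207.3,137.0)
v=hsv(S);c=v[190:220,155:190]
print(onz(T,t,.045), tri(T,t,S,(171,204)))
b,sat=v[...,2],v[...,1]
print(b[192:218:2,156:190])
go(.651,.130,.15)
E
```

```text
0.014
[0.64500151 0.12873539] (array([0.64775093, 0.13003701, 0.03373083]), np.float64(0.000715886519092067))
[[102 157 133 113 113 113 112 117 125 198 212 211 200 193 173 149 144 145
  143 142 139 141 141 141 140 141 143 141 129 137 140 157 188 195]
 [113 113 113 113 114 115 125 199 212 212 210 210 215 216 213 208 200 195
  191 205 199 174 165 150 145 144 143 142 141 142 141 140 142 141]
 [113 113 114 115 125 199 212 213 212 217 223 228 230 239 228 214 208 199
  192 180 160 201 212 212 212 212 212 201 197 175 151 145 143 143]
 [114 116 118 126 198 212 213 206 213 220 222 228 230 232 222 213 205 199
  190 179 166 151 165 204 212 212 212 212 212 211 212 212 211 212]
 [116 198 212 212 213 212 208 205 209 213 213 215 214 215 209 203 196 190
  182 172 160 146 127 198 212 212 212 212 213 213 211 212 212 212]
 [199 212 211 212 212 212 198 194 199 202 202 204 202 200 195 189 185 178
  170 159 147 132 124 162 204 213 212 212 212 213 211 212 212 212]
 [212 211 212 213 212 211 211 185 177 182 185 185 184 181 177 172 145 151
  148 137 131 124 122 138 200 212 212 211 213 212 212 211 213 213]
 [2
[... 267 characters left out ...]
12 211 212]
 [212 212 212 212 212 211 139  49  48 125 143 142 141 136 136 135 132 131
  127 127 126 122  90  45  32  28  90 115 120 199 212 212 211 212]
 [212 211 212 212 211 211 140  52  53  49  62 118 128 129 129 129 128 126
  125 123 120  77  34  24  30  69 113 120 199 212 212 212 212 212]
 [212 211 212 212 213 212 172  96  51  51  49  51  38  69  94 117 122 122
   92  58  38  27  19  55 109 126 127 199 212 212 212 213 211 181]
 [211 212 213 212 211 212 212 211 172  96  53  50  51  50  48  52  33  30
   39  57  85  89 197 212 212 212 212 211 212 212 212 189 177 169]]
t 0.6333 pos [ 0.2795 -0.5588  0.245 ] yaw -0.01 tilt 0.03 toolmove mm [ 371.4 -688.8   95.3] w 65.0 F 0.0 [ 1.  -1.1 -0.4]
```

{"api": "play_rows", "payload": {"commands": [[19,-36,0,0,0,0],[19,-36,0,0,0,0],[19,-36,0,0,0,0],[19,-36,0,0,0,0],[19,-36,0,0,0,0]]}}

```text
time: 1.05
tool_pos: [0.3751, -0.3773, 0.2452]
tool_rot: [-0.0, 1.0, 0.001, 0.0]
contact_force: [0.5, 0.7, -0.0]
gripper_width: 0.759
grasp_force: 0.0
```

{"api": "play_rows", "payload": {"commands": [[19,-36,0,0,0,0],[19,-36,0,0,0,0],[19,-36,0,0,0,0],[19,-36,0,0,0,0],[19,-36,0,0,0,0]]}}

```text
time: 1.47
tool_pos: [0.4702, -0.1971, 0.2455]
tool_rot: [0.0, 1.0, 0.001, 0.0]
contact_force: [0.3, -0.1, 0.3]
gripper_width: 0.759
grasp_force: 0.0
```

{"api": "play_rows", "payload": {"commands": [[19,-36,0,0,0,0],[19,-36,0,0,0,0],[19,-36,0,0,0,0],[19,-36,0,0,0,0],[19,-36,0,0,0,0]]}}

```text
time: 1.88
tool_pos: [0.5654, -0.017, 0.2454]
tool_rot: [0.0, 1.0, 0.002, 0.0]
contact_force: [-0.2, -0.8, 0.2]
gripper_width: 0.758
grasp_force: 0.0
```

{"api": "play_rows", "payload": {"commands": [[20,-36,0,0,0,0],[21,-36,0,0,0,0],[21,-36,0,0,0,0],[21,-36,0,0,0,0],[0,0,0,0,0,0]]}}

```text
time: 2.3
tool_pos: [0.6496, 0.1307, 0.244]
tool_rot: [-0.001, 1.0, 0.004, -0.0]
contact_force: [-1.0, -1.5, 0.2]
gripper_width: 0.761
grasp_force: 0.0
```

Run:
```python
from h import *
go(.648,.130,.10)
S=imaging.grab_frame("side");cv2.imwrite("pics/s1.png",S["image"][:,:,::-1])
```

```text
t 2.3 pos [0.6496 0.1307 0.244 ] yaw 0.49 tilt 0.15 toolmove mm [ -1.5   1.1 144. ] w 65.0 F 0.0 [-1.  -1.5  0.2]
```

{"api": "play_rows", "payload": {"commands": [[-1,1,35,0,0,0],[0,0,35,0,0,0],[0,0,35,0,0,0],[0,0,35,0,0,0],[0,0,15,0,0,0]]}}

```text
time: 2.77
tool_pos: [0.6431, 0.1225, 0.0845]
tool_rot: [0.0, 1.0, 0.0, -0.004]
contact_force: [-1.9, -1.0, -1.0]
gripper_width: 0.767
grasp_force: 0.0
```

Run:
```python
from h import *
go(.648,.130,.032)
S=imaging.grab_frame("side");cv2.imwrite("pics/s2.png",cv2.resize(S["image"][100:292,60:316,::-1],None,fx=2.5,fy=2.5))
```

```text
t 2.7667 pos [0.6431 0.1225 0.0845] yaw 0.03 tilt 0.5 toolmove mm [ 5.4 -7.5 52.4] w 65.5 F 0.0 [-1.9 -1.  -1. ]
```

View pics/s2.png

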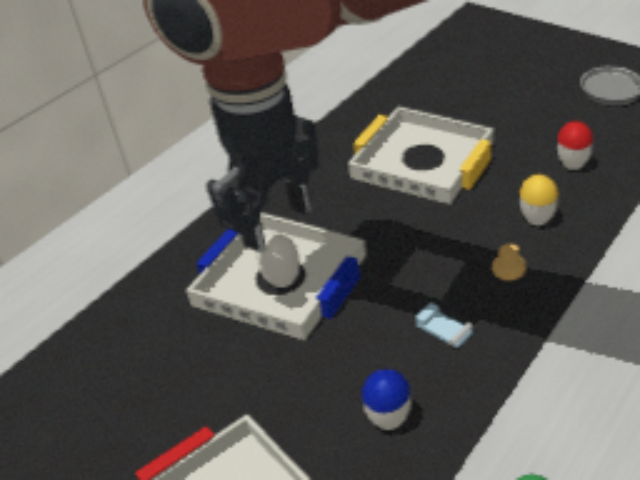

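The fingers hang just above the egg (crop pixel (280,262)) and nothing is touching. The pose drifted a few mm, so I'll check whether it settles.

{"api": "play_rows", "payload": {"commands": [[0,0,0,0,0,0],[0,0,0,0,0,0],[0,0,0,0,0,0]]}}

```text
time: 3.07
tool_pos: [0.6491, 0.1237, 0.094]
tool_rot: [-0.0, 1.0, -0.0, 0.003]
contact_force: [0.6, 0.3, 1.2]
gripper_width: 0.763
grasp_force: 0.0
```

Run:
```python
from h import *
go(.648,.130,.032)
```

```text
t 3.0667 pos [0.6491 0.1237 0.094 ] yaw -0.02 tilt 0.32 toolmove mm [-1.4 -6.2 62. ] w 65.1 F 0.0 [0.6 0.3 1.2]
```

{"api": "play_rows", "payload": {"commands": [[0,0,0,0,0,0],[0,0,0,0,0,0],[0,0,0,0,0,0],[0,0,0,0,0,0],[0,0,0,0,0,0]]}}

```text
time: 3.48
tool_pos: [0.647, 0.1239, 0.0906]
tool_rot: [-0.0, 1.0, -0.0, 0.0]
contact_force: [0.5, -0.1, -0.5]
gripper_width: 0.761
grasp_force: 0.0
```

Run:
```python
from h import *
go(.648,.130,.032)
```

```text
t 3.4833 pos [0.647  0.1239 0.0906] yaw -0.02 tilt 0.02 toolmove mm [ 1.  -6.1 58.6] w 65.0 F 0.0 [ 0.5 -0.1 -0.5]
```

The arm rings for about 0.4 s after a fast move, so I'll finish each move slowly and let it settle.

{"api": "play_rows", "payload": {"commands": [[1,-6,2,0,0,0],[0,0,8,0,0,0],[0,0,10,0,0,0],[0,0,12,0,0,0],[0,0,10,0,0,0]]}}

```text
time: 3.9
tool_pos: [0.6469, 0.1298, 0.0459]
tool_rot: [0.0, 1.0, -0.0, -0.001]
contact_force: [0.4, -0.0, -0.2]
gripper_width: 0.763
grasp_force: 0.0
```

{"api": "play_rows", "payload": {"commands": [[0,0,8,0,0,0],[0,0,5,0,0,0],[0,0,2,0,0,0],[0,0,0,0,0,0],[0,0,0,0,0,0]]}}

```text
time: 4.32
tool_pos: [0.6482, 0.1298, 0.0336]
tool_rot: [-0.0, 1.0, -0.0, 0.0]
contact_force: [0.4, -0.1, 0.3]
gripper_width: 0.761
grasp_force: 0.0
```

{"api": "play_rows", "payload": {"commands": [[0,0,0,0,0,0],[0,0,0,0,0,0],[0,0,0,0,0,0]]}}

```text
time: 4.57
tool_pos: [0.6483, 0.1299, 0.034]
tool_rot: [-0.0, 1.0, -0.0, 0.001]
contact_force: [-0.4, 0.3, 0.8]
gripper_width: 0.763
grasp_force: 0.0
```

Run:
```python
from h import *
go(.648,.130,.032)
S=imaging.grab_frame("side");cv2.imwrite("pics/s3.png",cv2.resize(S["image"][140:260,100:260,::-1],None,fx=4,fy=4))
```

```text
t 4.5667 pos [0.6483 0.1299 0.034 ] yaw -0.03 tilt 0.07 toolmove mm [-0.3 -0.1  2. ] w 65.2 F 0.0 [-0.4  0.3  0.8]
```

View pics/s3.png

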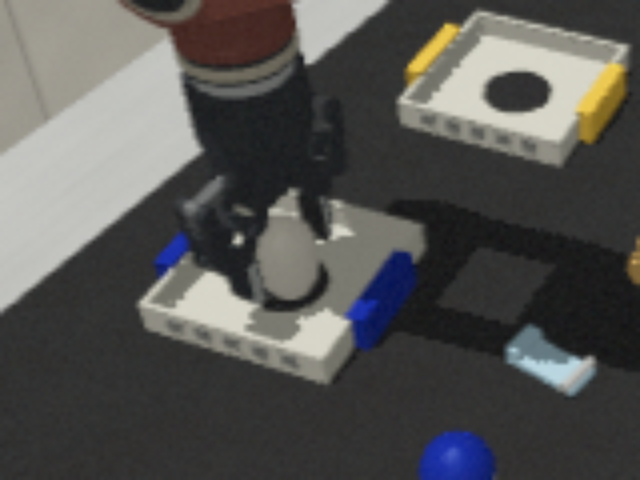

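The fingers straddle the egg evenly: tips at (255,290) and (320,215), egg at (288,262). Closing now.

{"api": "play_rows", "payload": {"commands": [[0,0,2,0,0,0],[0,0,0,0,0,0],[0,0,0,0,0,0],[0,0,0,0,0,0],[0,0,0,0,0,0]], "hand": 20}}

```text
time: 5.03
tool_pos: [0.6482, 0.1298, 0.0316]
tool_rot: [-0.0, 1.0, -0.0, 0.0]
contact_force: [-0.3, 0.1, 1.7]
gripper_width: 0.498
grasp_force: 61.0
```

{"api": "play_rows", "payload": {"commands": [[0,0,0,0,0,0],[0,0,0,0,0,0],[0,0,0,0,0,0]]}}

```text
time: 5.28
tool_pos: [0.6481, 0.1299, 0.0316]
tool_rot: [-0.0, 1.0, -0.0, 0.0]
contact_force: [0.1, 0.7, 1.9]
gripper_width: 0.499
grasp_force: 61.0
```

{"api": "play_rows", "payload": {"commands": [[0,0,-4,0,0,0],[0,0,-8,0,0,0],[0,0,-15,0,0,0],[0,0,-15,0,0,0],[0,0,-15,0,0,0]]}}

```text
time: 5.7
tool_pos: [0.6482, 0.1299, 0.0904]
tool_rot: [-0.0, 1.0, -0.0, 0.0]
contact_force: [0.6, 0.8, -1.1]
gripper_width: 0.496
grasp_force: 60.9
```

{"api": "play_rows", "payload": {"commands": [[0,0,-15,0,0,0],[0,0,-12,0,0,0],[0,0,-8,0,0,0],[0,0,0,0,0,0],[0,0,0,0,0,0]]}}

```text
time: 6.12
tool_pos: [0.6481, 0.1299, 0.124]
tool_rot: [-0.0, 1.0, -0.0, 0.001]
contact_force: [-0.5, -0.1, -1.6]
gripper_width: 0.496
grasp_force: 60.9
```

Run:
```python
from h import *
go(.484,-.419,.12)
S=imaging.grab_frame("side");cv2.imwrite("pics/s4.png",cv2.resize(S["image"][80:260,60:300,::-1],None,fx=3,fy=3))
```

```text
t 6.1167 pos [0.6481 0.1299 0.124 ] yaw -0.03 tilt 0.06 toolmove mm [-163.9  548.9    3.8] w 42.3 F 60.89015989098698 [-0.5 -0.1 -1.6]
```

View pics/s4.png

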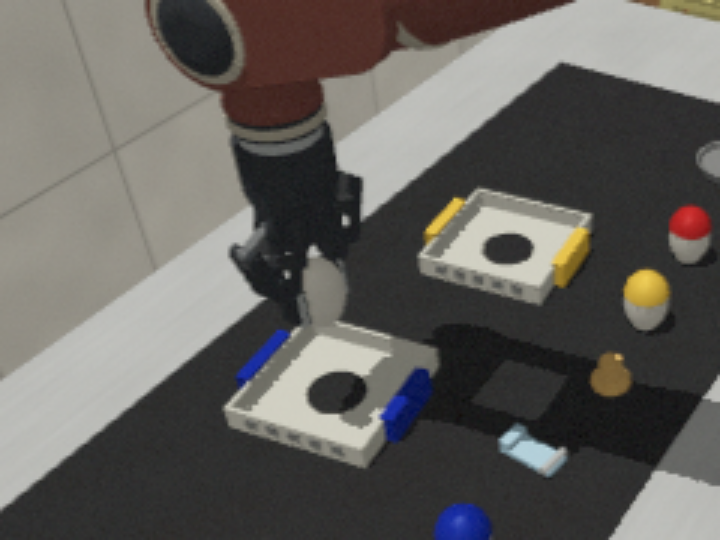

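The plain egg is lifted and upright, at crop pixel (325,290), and the basket pad is clear. The opening reads 42.3 mm against 44, so I'll check the egg's offset in the grip with a ray.

Run:
```python
from h import *
S=imaging.grab_frame("side")
def pr(X):
    c=np.array(S["R"])@X+S["t"]; return (np.array([c[0]/c[2]*S["fx"]+S["cx"],c[1]/c[2]*S["fx"]+S["cy"]])).round(1)
for x in(.642,.648,.654): print(x,"mid",pr([x,.13,.098+.031]),"foot",pr([x,.13,.098]))
# camera-right edge of the 44 mm belt
r=np.array(S["R"])[0]; r=r*[1,1,0]; r/=np.linalg.norm(r)
for x in(.642,.648,.654): print("right edge",pr(np.array([x,.13,.129])+.022*r))
print(hsv(S)[164:192:2,156:182,2])
```

```text
0.642 mid [167.  177.6] foot [169.  186.8]
0.648 mid [165.2 176.9] foot [167.2 186.1]
0.654 mid [163.3 176.2] foot [165.4 185.4]
right edge [175.6 177.7]
right edge [173.7 176.9]
right edge [171.9 176.2]
[[ 46  30  34  31  34  33  69 173 188 188 127  51  31  32  32  35  33  32
   36  32  45  47  46  44  46  47]
 [ 33  29  33  38  34  30  48 124 124 119 119 105  71  43  31  33  34  36
   35  41  47  45  48  48  47  49]
 [ 31  29  30  30  28  30  52 117 129 129 127 126 124 124 119  90  58  87
   74  49  45  47  53  48  49  47]
 [ 76  32  32  30  30  74 121 130 133 131 131 130 129 127 126 122 122  82
   90  60  46  46  51  46  47  46]
 [129  48  29  31  22 116 132 134 135 137 133 131 130 129 127 125 124 118
  100  73  51  50  47  49  47  48]
 [ 33  30  32  27  28 118 134 132 135 134 133 132 128 129 128 127 121 121
  111  91  57  47  48  48  49  49]
 [ 30  34  32  34  32 116 133 132 133 134 133 131 129 129 128 126 123 121
  116 101  67  49  48  49  50  48]
 [ 28  32  31  33  73  70 119 132 131 131 130 128 130 128 126 124 122 120
  116  88  59  50  50  49  47  48]
 [ 31  32  31  90 100  84  79 121 128 131 129 128 129 126 125 124 123 121
  116  83  51  48  47  47  47  46]
 [ 35  35  30  60  93  98  90 120 128 129 127 128 127 127 125 123 119 121
  107  67  49  45  47  47  49  48]
 [ 33  32  34  31  89  99  87  99 122 126 126 128 126 126 126 125 122 117
   81  56  48  49  49  46  49  48]
 [ 34  32  35  30  59  93  98  78 114 125 125 124 123 123 123 117 118  86
   56  49  50  49  49  49  50  47]
 [ 42  58  61  51  64  94  98  87 113 122 120 123 121 121 118 119 149 187
  193 182 179 133  84  67  63  53]
 [ 63 129 197 164 118 108 109 109 113 133 140 139 140 140 137 138 138 138
  139 136 138 137 139 143 170 188]]
```

The egg sits about 5 mm toward −x in the jaws, which also explains the narrower opening. I'll allow for that by putting the TCP at x = 0.488 over the dish.

{"api": "play_rows", "payload": {"commands": [[-3,10,0,0,0,0],[-6,20,0,0,0,0],[-9,30,0,0,0,0],[-9,32,0,0,0,0],[-9,32,0,0,0,0]]}}

```text
time: 6.63
tool_pos: [0.6104, 0.0044, 0.1221]
tool_rot: [0.0, 1.0, 0.0, -0.001]
contact_force: [0.5, -1.3, -1.4]
gripper_width: 0.501
grasp_force: 61.0
```

{"api": "play_rows", "payload": {"commands": [[-9,32,0,0,0,0],[-9,32,0,0,0,0],[-9,32,0,0,0,0],[-9,32,0,0,0,0],[-9,32,0,0,0,0]]}}

```text
time: 7.05
tool_pos: [0.5651, -0.1559, 0.1223]
tool_rot: [-0.0, 1.0, -0.0, -0.001]
contact_force: [-0.0, -0.4, -1.3]
gripper_width: 0.497
grasp_force: 61.0
```

{"api": "play_rows", "payload": {"commands": [[-9,32,0,0,0,0],[-9,32,0,0,0,0],[-9,32,0,0,0,0],[-9,32,0,0,0,0],[-9,32,0,0,0,0]]}}

```text
time: 7.47
tool_pos: [0.5199, -0.3156, 0.1222]
tool_rot: [-0.0, 1.0, -0.0, -0.001]
contact_force: [0.8, -0.2, -0.1]
gripper_width: 0.497
grasp_force: 61.0
```

{"api": "play_rows", "payload": {"commands": [[-9,30,0,0,0,0],[-7,25,0,0,0,0],[-5,15,0,0,0,0],[-3,8,0,0,0,0],[-1,3,0,0,0,0]]}}

```text
time: 7.88
tool_pos: [0.4957, -0.3958, 0.1226]
tool_rot: [-0.0, 1.0, -0.001, -0.0]
contact_force: [0.3, 0.1, -1.4]
gripper_width: 0.5
grasp_force: 61.0
```

{"api": "play_rows", "payload": {"commands": [[0,0,0,0,0,0],[0,0,0,0,0,0],[0,0,0,0,0,0],[0,0,0,0,0,0],[0,0,0,0,0,0]]}}

```text
time: 8.3
tool_pos: [0.4971, -0.3942, 0.1233]
tool_rot: [-0.0, 1.0, 0.0, 0.0]
contact_force: [0.3, 0.6, -1.8]
gripper_width: 0.496
grasp_force: 61.0
```

Run:
```python
from h import *
go(.488,-.419,.032)
S=imaging.grab_frame("side");cv2.imwrite("pics/s5.png",cv2.resize(S["image"][50:200,220:400,::-1],None,fx=4,fy=4))
```

```text
t 8.3 pos [ 0.4971 -0.3942  0.1233] yaw 0.05 tilt 0.01 toolmove mm [-9.1 24.8 91.3] w 42.3 F 60.9965042816475 [ 0.3  0.6 -1.8]
```

View pics/s5.png

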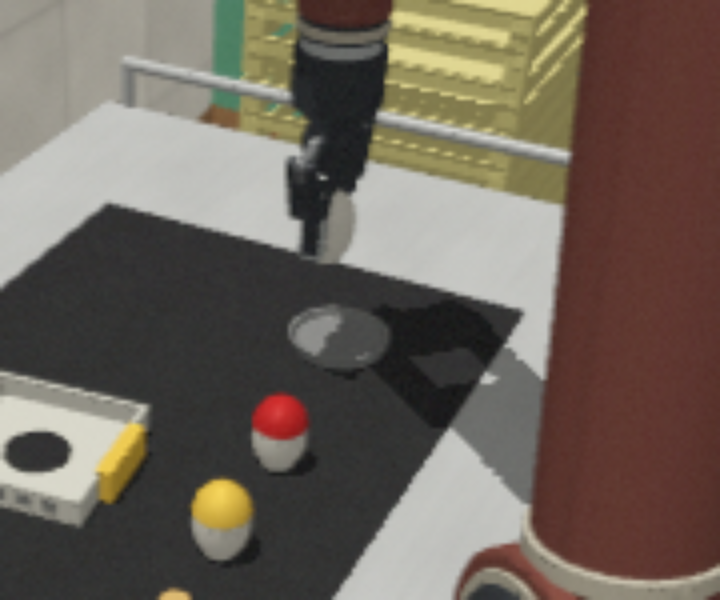

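The egg hangs upright over the dish, whose centre is at crop pixel (338,338). The egg is slightly toward −x in the jaws, as measured. Lowering it now.

{"api": "play_rows", "payload": {"commands": [[-4,10,5,0,0,0],[-5,11,10,0,0,0],[0,4,15,0,0,0],[0,0,18,0,0,0],[0,0,15,0,0,0]]}}

```text
time: 8.77
tool_pos: [0.4864, -0.4204, 0.0575]
tool_rot: [-0.001, 1.0, -0.001, -0.001]
contact_force: [-0.1, 0.5, -1.2]
gripper_width: 0.494
grasp_force: 61.0
```

{"api": "play_rows", "payload": {"commands": [[0,0,10,0,0,0],[0,0,6,0,0,0],[0,0,3,0,0,0],[0,0,0,0,0,0],[0,0,0,0,0,0]]}}

```text
time: 9.18
tool_pos: [0.4881, -0.4204, 0.0419]
tool_rot: [0.0, 1.0, -0.0, 0.0]
contact_force: [0.1, -0.7, -0.7]
gripper_width: 0.497
grasp_force: 61.0
```

Run:
```python
from h import *
S=imaging.grab_frame("side");T=imaging.grab_frame("top")
go(.488,-.419,.032)
cv2.imwrite("pics/s6.png",np.vstack([cv2.resize(S["image"][90:165,240:400,::-1],None,fx=4,fy=4),cv2.resize(T["image"][155:220,300:460,::-1],None,fx=4,fy=4)]))
```

```text
t 9.2833 pos [ 0.4883 -0.4207  0.0426] yaw -0.01 tilt 0.12 toolmove mm [-0.3 -1.7 10.6] w 42.3 F 61.01546882651746 [-0.1  0.8 -0.9]
```

View pics/s6.png

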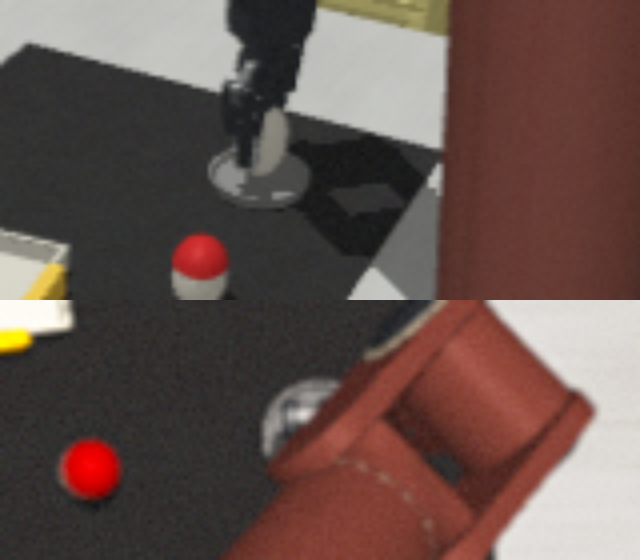

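The egg foot is about over the dish middle: (265,178) against a dish centre of (260,178). I'll lower gently by the last 10 mm.

{"api": "play_rows", "payload": {"commands": [[1,0,2,0,0,0],[0,0,2,0,0,0],[0,0,2,0,0,0],[0,0,2,0,0,0],[0,0,1,0,0,0]]}}

```text
time: 9.7
tool_pos: [0.4885, -0.4199, 0.0318]
tool_rot: [-0.0, 1.0, -0.0, -0.0]
contact_force: [0.4, -0.1, -0.7]
gripper_width: 0.498
grasp_force: 61.0
```

{"api": "play_rows", "payload": {"commands": [[0,0,0,0,0,0],[0,0,0,0,0,0],[0,0,0,0,0,0],[0,0,1,0,0,0],[0,0,0,0,0,0]]}}

```text
time: 10.12
tool_pos: [0.4888, -0.4203, 0.0316]
tool_rot: [0.0, 1.0, -0.0, 0.0]
contact_force: [-0.5, 0.4, -0.7]
gripper_width: 0.494
grasp_force: 61.1
```

{"api": "play_rows", "payload": {"commands": [[0,0,0.5,0,0,0],[0,0,0,0,0,0],[0,0,0,0,0,0]]}}

```text
time: 10.37
tool_pos: [0.4889, -0.4203, 0.0315]
tool_rot: [0.0, 1.0, -0.0, 0.0]
contact_force: [-1.4, 1.7, 3.6]
gripper_width: 0.496
grasp_force: 61.4
```

Contact is light at 3.6 N, so I'll release and rise. The opening stays at 65 mm to keep the fingers inside the dish rim.

{"api": "play_rows", "payload": {"commands": [[0,0,0,0,0,0],[0,0,0,0,0,0],[0,0,0,0,0,0],[0,0,0,0,0,0],[0,0,0,0,0,0]], "hand": 62}}

```text
time: 10.78
tool_pos: [0.4885, -0.42, 0.0305]
tool_rot: [-0.0, 1.0, -0.0, -0.0]
contact_force: [0.4, -0.3, 0.7]
gripper_width: 0.725
grasp_force: 0.0
```

{"api": "play_rows", "payload": {"commands": [[0,0,-4,0,0,0],[0,0,-8,0,0,0],[0,0,-14,0,0,0],[0,0,-18,0,0,0],[0,0,-18,0,0,0]]}}

```text
time: 11.2
tool_pos: [0.4888, -0.4202, 0.0947]
tool_rot: [0.0, 1.0, -0.0, 0.0]
contact_force: [0.3, 0.3, -0.6]
gripper_width: 0.726
grasp_force: 0.0
```

{"api": "play_rows", "payload": {"commands": [[0,0,-18,0,0,0],[0,0,-15,0,0,0],[0,0,-10,0,0,0],[0,-15,0,0,0,0],[0,-30,0,0,0,0]]}}

```text
time: 11.62
tool_pos: [0.4888, -0.3766, 0.1372]
tool_rot: [0.001, 1.0, -0.002, 0.001]
contact_force: [-0.5, 0.3, 0.0]
gripper_width: 0.726
grasp_force: 0.0
```

{"api": "play_rows", "payload": {"commands": [[-4,-32,0,0,0,0],[-9,-35,0,0,0,0],[-9,-35,0,0,0,0],[-5,-20,0,0,0,0],[-2,-10,0,0,0,0]]}}

```text
time: 12.03
tool_pos: [0.4581, -0.2392, 0.1342]
tool_rot: [-0.001, 1.0, 0.001, -0.001]
contact_force: [-0.4, -0.2, -0.5]
gripper_width: 0.723
grasp_force: 0.0
```

{"api": "play_rows", "payload": {"commands": [[0,-2,0,0,0,0],[0,0,0,0,0,0],[0,0,0,0,0,0],[0,0,0,0,0,0],[0,0,0,0,0,0]]}}

```text
time: 12.45
tool_pos: [0.46, -0.2421, 0.1359]
tool_rot: [0.0, 1.0, -0.001, 0.0]
contact_force: [-0.7, 0.7, -0.2]
gripper_width: 0.726
grasp_force: 0.0
```

Run:
```python
from h import *
S=imaging.grab_frame("side");T=imaging.grab_frame("top")
go(.458,-.230,.026)
cv2.imwrite("pics/s7.png",np.vstack([cv2.resize(S["image"][70:185,240:400,::-1],None,fx=4,fy=4),cv2.resize(T["image"][155:185,300:460,::-1],None,fx=4,fy=4)]))
```

```text
t 12.55 pos [ 0.4598 -0.2419  0.1358] yaw -0.09 tilt 0.0 toolmove mm [ -1.9 -11.9 109.8] w 62.0 F 0.0 [-0.2  0.2 -0.2]
```

View pics/s7.png

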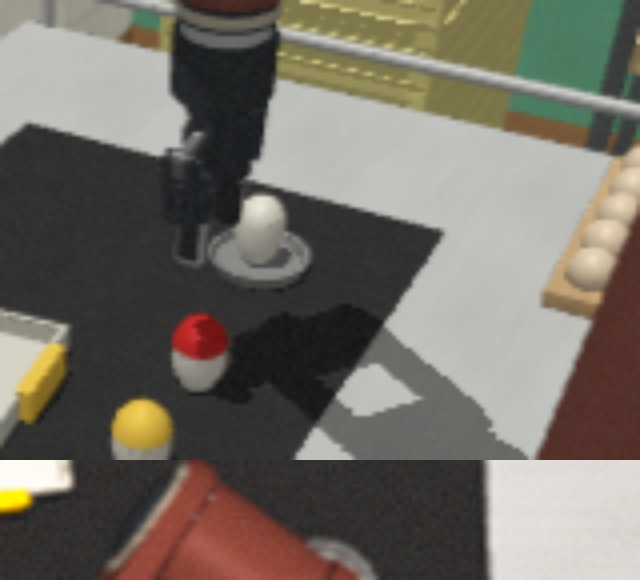

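The plain egg stands centred in the dish at crop pixel (262,230), released. Next is the red egg.

{"api": "play_rows", "payload": {"commands": [[-2,-6,5,0,0,0],[-1,-6,10,0,0,0],[0,0,15,0,0,0],[0,0,18,0,0,0],[0,0,18,0,0,0]]}}

```text
time: 12.97
tool_pos: [0.4564, -0.2283, 0.0684]
tool_rot: [-0.0, 1.0, -0.0, -0.0]
contact_force: [-0.1, 0.9, -0.1]
gripper_width: 0.726
grasp_force: 0.0
```

{"api": "play_rows", "payload": {"commands": [[0,0,16,0,0,0],[0,0,12,0,0,0],[0,0,8,0,0,0],[0,0,5,0,0,0],[0,0,3,0,0,0]]}}

```text
time: 13.38
tool_pos: [0.4565, -0.2288, 0.0251]
tool_rot: [-0.0, 1.0, -0.0, -0.0]
contact_force: [-0.4, -1.0, -0.0]
gripper_width: 0.726
grasp_force: 0.0
```

{"api": "play_rows", "payload": {"commands": [[0,0,0,0,0,0],[0,0,0,0,0,0],[0,0,0,0,0,0],[0,0,0,0,0,0],[0,0,0,0,0,0]]}}

```text
time: 13.8
tool_pos: [0.4572, -0.2294, 0.0265]
tool_rot: [0.0, 1.0, -0.0, 0.001]
contact_force: [-0.4, 0.5, 0.1]
gripper_width: 0.73
grasp_force: 0.0
```

{"api": "play_rows", "payload": {"commands": [[0,0,0,0,0,0],[0,0,0,0,0,0],[0,0,0,0,0,0],[0,0,0,0,0,0],[0,0,0,0,0,0]], "hand": 20}}

```text
time: 14.22
tool_pos: [0.4572, -0.2294, 0.0264]
tool_rot: [0.0, 1.0, -0.0, 0.001]
contact_force: [-0.7, 0.6, 4.2]
gripper_width: 0.494
grasp_force: 61.1
```

{"api": "play_rows", "payload": {"commands": [[0,0,0,0,0,0],[0,0,0,0,0,0],[0,0,0,0,0,0]]}}

```text
time: 14.47
tool_pos: [0.4572, -0.2294, 0.0264]
tool_rot: [0.0, 1.0, -0.0, 0.0]
contact_force: [0.6, -0.1, 4.7]
gripper_width: 0.496
grasp_force: 61.2
```

{"api": "play_rows", "payload": {"commands": [[0,0,-4,0,0,0],[0,0,-8,0,0,0],[0,0,-15,0,0,0],[0,0,-18,0,0,0],[0,0,-18,0,0,0]]}}

```text
time: 14.88
tool_pos: [0.4558, -0.2284, 0.0888]
tool_rot: [-0.001, 1.0, -0.0, -0.001]
contact_force: [-0.2, -0.4, -0.6]
gripper_width: 0.497
grasp_force: 60.8
```

{"api": "play_rows", "payload": {"commands": [[0,0,-16,0,0,0],[0,0,-12,0,0,0],[0,0,-7,0,0,0],[0,0,0,0,0,0],[0,0,0,0,0,0]]}}

```text
time: 15.3
tool_pos: [0.4565, -0.2289, 0.1235]
tool_rot: [-0.0, 1.0, -0.0, -0.0]
contact_force: [0.3, 0.3, -1.1]
gripper_width: 0.496
grasp_force: 60.8
```

Run:
```python
from h import *
S=imaging.grab_frame("side")
go(.499,.390,.033)
for c,s in blobs(col(hsv(S),"red"),15,(230,80,340,200)):print(c,s,onz(S,c,.045+.098))
```

```text
t 15.35 pos [ 0.4561 -0.2287  0.1228] yaw -0.03 tilt 0.1 toolmove mm [  42.7 -618.6   90.4] w 42.6 F 60.81454968312755 [ 0.1 -0.1 -0.5]
[295.09 127.98] [292 123   7  10  56] [ 0.44681675 -0.23105243]
```

{"api": "play_rows", "payload": {"commands": [[2,-10,0,0,0,0],[2,-20,0,0,0,0],[2,-30,0,0,0,0],[2,-35,0,0,0,0],[2,-35,0,0,0,0]]}}

```text
time: 15.77
tool_pos: [0.4659, -0.0972, 0.1226]
tool_rot: [-0.001, 1.0, -0.001, -0.001]
contact_force: [1.2, 0.4, -0.4]
gripper_width: 0.495
grasp_force: 60.9
```

{"api": "play_rows", "payload": {"commands": [[2,-35,0,0,0,0],[2,-35,0,0,0,0],[2,-35,0,0,0,0],[2,-35,0,0,0,0],[2,-35,0,0,0,0]]}}

```text
time: 16.18
tool_pos: [0.4756, 0.0783, 0.1227]
tool_rot: [-0.0, 1.0, -0.0, -0.001]
contact_force: [0.4, -0.9, -1.9]
gripper_width: 0.493
grasp_force: 60.9
```

{"api": "play_rows", "payload": {"commands": [[2,-35,0,0,0,0],[2,-35,0,0,0,0],[2,-35,0,0,0,0],[2,-35,0,0,0,0],[2,-35,0,0,0,0]]}}

```text
time: 16.6
tool_pos: [0.4855, 0.2531, 0.1225]
tool_rot: [0.0, 1.0, 0.0, -0.001]
contact_force: [0.5, 0.4, -0.7]
gripper_width: 0.5
grasp_force: 60.9
```

{"api": "play_rows", "payload": {"commands": [[2,-35,0,0,0,0],[2,-35,0,0,0,0],[2,-30,0,0,0,0],[2,-20,0,0,0,0],[2,-12,0,0,0,0]]}}

```text
time: 17.02
tool_pos: [0.4955, 0.3854, 0.1223]
tool_rot: [0.0, 1.0, 0.001, -0.001]
contact_force: [-0.5, -0.8, -1.6]
gripper_width: 0.496
grasp_force: 61.0
```

{"api": "play_rows", "payload": {"commands": [[2,-6,0,0,0,0],[0,0,0,0,0,0],[0,0,0,0,0,0],[0,0,0,0,0,0],[0,0,0,0,0,0]]}}

```text
time: 17.43
tool_pos: [0.4991, 0.3877, 0.1237]
tool_rot: [0.0, 1.0, -0.001, -0.0]
contact_force: [0.5, 0.3, -0.7]
gripper_width: 0.494
grasp_force: 61.0
```

Run:
```python
from h import *
go(.499,.390,.045)
S=imaging.grab_frame("side");cv2.imwrite("pics/s8.png",cv2.resize(S["image"][200:384,50:270,::-1],None,fx=3,fy=3))
```

```text
t 17.4333 pos [0.4991 0.3877 0.1237] yaw -0.11 tilt 0.03 toolmove mm [-0.1 -2.3 78.7] w 42.2 F 60.959661493543535 [ 0.5  0.3 -0.7]
```

View pics/s8.png

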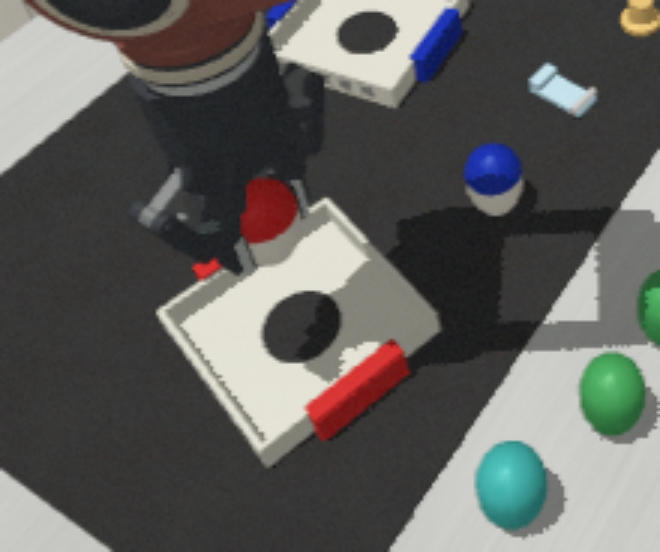

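The red egg hangs upright over the red basket, with its right belt edge near crop pixel (299,215) and the pad centre at (301,327). I'll check its lateral offset with a ray.

Run:
```python
from h import *
S=imaging.grab_frame("side")
H=hsv(S)[255:292:3,125:156]
print(np.where(((H[...,0]<8)|(H[...,0]>172))&(H[...,1]>120),1,0)*0+H[...,2])
for z in(.035,.04): print(z,onz(S,(138.1,271.7),.098+z))
print("pad",onz(S,(50+301/3,200+327/3),.006))
def pr(X):
    c=np.array(S["R"])@X+S["t"]; return (c[:2]/c[2]*S["fx"]+[S["cx"],S["cy"]]).round(1)
print(pr([.499,.388,.136]),pr([.499,.388,.098]))
```

```text
[[ 39  40  41  38  39  35  39  40  34  36  36  37  38  45  45  39  37  42
   39  40  37  35  36  36  33  37  38  50  59  59  55]
 [ 38  40  34  40  36  37  38  36  42  41  54  56  61  56  40  36  35  39
   39  40  42  39  37  38  37  36  51  59  54  54  59]
 [ 38  36  38  32  38  38  41  69 107 116 117 118 116 114 116 115 113 114
  109  85  51  51  87 108 113  69  39  52  60  57  57]
 [ 39  37  40  35  38  38  51 111 124 125 125 124 123 124 122 120 121 121
  116 116 113 111  67  63 104 111  68  40  51  56  57]
 [ 37  38  38  39  40  39  37 114 128 129 129 128 125 129 124 123 125 122
  120 120 119 116 112  85  70 103 109  72  55  60 112]
 [ 38  34  35  32  40  39  78 123 136 135 134 133 132 128 126 124 126 125
  122 121 119 118 114 115  94  74 103 113 193 176 141]
 [ 41  41  33  35  41 114 129 132 135 133 132 130 128 130 126 127 124 123
  123 120 119 120 120 128 129 103 121 130 130 132 131]
 [ 37  34  40  36  37  95 124 127 129 130 127 129 126 128 125 126 125 124
  124 121 126 134 134 133 131 130 129 129 130 137 140]
 [ 39  39  38  41  52  87  85 117 127 128 125 127 125 127 125 122 130 139
  141 139 138 136 133 131 130 136 213 227 227 226 227]
 [ 36  37  36 103 115 112 111  66 126 142 144 146 146 144 145 142 142 142
  139 138 138 136 135 177 218 227 226 227 227 227 227]
 [ 37  42  40  39  70 105 111 111  82 131 144 144 142 142 141 142 142 140
  138 136 136 178 219 227 227 227 227 226 227 226 227]
 [ 39  40  42  37  36  69 105 112 110  85  83 128 140 162 169 185 190 220
  227 227 227 227 227 227 227 227 227 228 227 227 228]
 [129 130 114  79  64 117 122 122 126 213 228 227 227 227 227 227 227 227
  226 227 228 227 227 228 227 227 227 227 226 227 228]]
0.035 [0.49897463 0.38597178]
0.04 [0.49544938 0.38816445]
pad [0.49716092 0.39039981]
[137.  271.5] [141.3 283. ]
```

The egg is centred to within 2 mm. Lowering it.

{"api": "play_rows", "payload": {"commands": [[1,-2,5,0,0,0],[0,0,10,0,0,0],[0,0,15,0,0,0],[0,0,18,0,0,0],[0,0,14,0,0,0]]}}

```text
time: 17.95
tool_pos: [0.4989, 0.3902, 0.0587]
tool_rot: [0.001, 1.0, -0.0, -0.001]
contact_force: [0.4, -0.9, -0.8]
gripper_width: 0.494
grasp_force: 60.9
```

{"api": "play_rows", "payload": {"commands": [[0,0,9,0,0,0],[0,0,6,0,0,0],[0,0,4,0,0,0],[0,0,2,0,0,0],[0,0,0,0,0,0]]}}

```text
time: 18.37
tool_pos: [0.5002, 0.391, 0.0408]
tool_rot: [-0.0, 1.0, -0.0, 0.0]
contact_force: [0.6, -0.4, 0.4]
gripper_width: 0.5
grasp_force: 60.9
```

{"api": "play_rows", "payload": {"commands": [[0,0,2,0,0,0],[0,0,2,0,0,0],[0,0,1,0,0,0],[0,0,0,0,0,0],[0,0,0,0,0,0]]}}

```text
time: 18.78
tool_pos: [0.5001, 0.3909, 0.036]
tool_rot: [-0.0, 1.0, -0.0, 0.0]
contact_force: [-0.0, -0.2, -0.8]
gripper_width: 0.494
grasp_force: 60.9
```

{"api": "play_rows", "payload": {"commands": [[0,0,1.5,0,0,0],[0,0,1,0,0,0],[0,0,0.5,0,0,0],[0,0,0,0,0,0],[0,0,0,0,0,0]]}}

```text
time: 19.2
tool_pos: [0.4999, 0.3909, 0.0327]
tool_rot: [0.0, 1.0, -0.0, -0.0]
contact_force: [-0.3, 0.6, -1.4]
gripper_width: 0.5
grasp_force: 60.9
```

{"api": "play_rows", "payload": {"commands": [[0,0,0.5,0,0,0],[0,0,0,0,0,0],[0,0,0,0,0,0]]}}

```text
time: 19.45
tool_pos: [0.5001, 0.391, 0.0325]
tool_rot: [-0.0, 1.0, -0.0, 0.0]
contact_force: [0.7, 0.1, 0.1]
gripper_width: 0.495
grasp_force: 61.0
```

{"api": "play_rows", "payload": {"commands": [[0,0,0.3,0,0,0],[0,0,0,0,0,0],[0,0,0,0,0,0],[0,0,0,0,0,0],[0,0,0,0,0,0]], "hand": 62}}

```text
time: 19.87
tool_pos: [0.5, 0.3909, 0.032]
tool_rot: [-0.0, 1.0, -0.0, 0.0]
contact_force: [0.0, -0.6, 0.1]
gripper_width: 0.73
grasp_force: 0.0
```

{"api": "play_rows", "payload": {"commands": [[0,0,-4,0,0,0],[0,0,-8,0,0,0],[0,0,-14,0,0,0],[0,0,-18,0,0,0],[0,0,-18,0,0,0]]}}

```text
time: 20.28
tool_pos: [0.5001, 0.391, 0.0959]
tool_rot: [-0.0, 1.0, -0.0, 0.0]
contact_force: [0.0, 0.0, 0.4]
gripper_width: 0.723
grasp_force: 0.0
```

{"api": "play_rows", "payload": {"commands": [[0,0,-18,0,0,0],[0,0,-15,0,0,0],[0,0,-8,0,0,0],[-4,10,0,0,0,0],[-10,25,0,0,0,0]]}}

```text
time: 20.7
tool_pos: [0.4866, 0.3569, 0.1361]
tool_rot: [-0.001, 1.0, 0.001, 0.001]
contact_force: [0.3, -0.3, 0.2]
gripper_width: 0.729
grasp_force: 0.0
```

{"api": "play_rows", "payload": {"commands": [[-12,32,0,0,0,0],[-12,32,0,0,0,0],[-12,30,0,0,0,0],[-7,20,0,0,0,0],[-4,10,0,0,0,0]]}}

```text
time: 21.12
tool_pos: [0.4368, 0.2293, 0.1333]
tool_rot: [0.001, 1.0, -0.001, -0.001]
contact_force: [-0.3, -0.3, -0.3]
gripper_width: 0.723
grasp_force: 0.0
```

{"api": "play_rows", "payload": {"commands": [[-1,3,0,0,0,0],[0,0,0,0,0,0],[0,0,0,0,0,0],[0,0,0,0,0,0],[0,0,0,0,0,0]]}}

```text
time: 21.53
tool_pos: [0.4383, 0.2298, 0.1351]
tool_rot: [-0.0, 1.0, 0.0, 0.0]
contact_force: [0.7, -0.5, -0.6]
gripper_width: 0.722
grasp_force: 0.0
```

Run:
```python
from h import *
S=imaging.grab_frame("side")
go(.438,.229,.026)
for n in("red","blue"):
  for c,s in blobs(col(hsv(S),n),30,(0,180,330,384)):print(n,c,s,onz(S,c,.045),onz(S,c,.051))
cv2.imwrite("pics/s9.png",cv2.resize(S["image"][180:384,70:330,::-1],None,fx=2.5,fy=2.5))
```

```text
t 21.5833 pos [0.4382 0.2297 0.135 ] yaw 0.03 tilt 0.01 toolmove mm [ -0.2   0.7 109. ] w 61.9 F 0.0 [0.4 0.3 0.4]
red [129.09 281.38] [114 271  32  22 196] [0.5602408 0.3759176] [0.55601769 0.37828512]
red [144.65 297.58] [135 288  21  20 334] [0.50311575 0.38977119] [0.4994205  0.39201069]
red [168.84 329.63] [152 313  35  34 493] [0.41345154 0.4204032 ] [0.41058481 0.42235966]
blue [146.5  198.53] [138 190  18  19 103] [0.71166024 0.15410137] [0.70603797 0.15851854]
blue [213.66 255.93] [205 248  19  17 256] [0.43874361 0.22924488] [0.43564318 0.2329677 ]
```

View pics/s9.png

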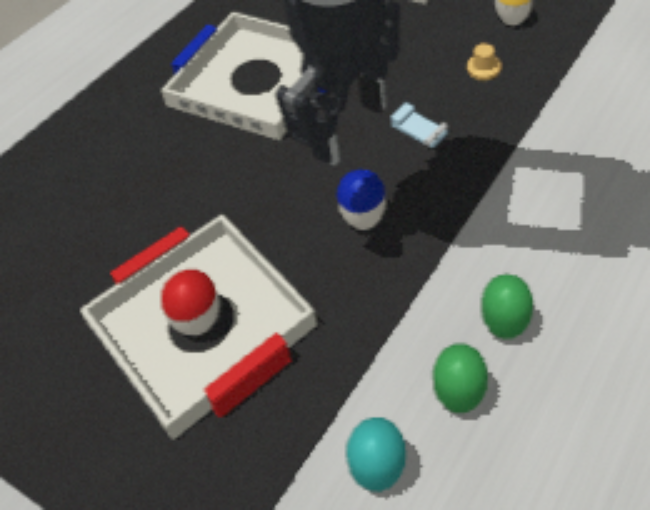

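The red egg stands on its pad at crop pixel (190,305), measured at (0.4995, 0.392). The blue egg (361,198) lies directly below the gripper. Descending and gripping.

{"api": "play_rows", "payload": {"commands": [[0,1,5,0,0,0],[0,0,10,0,0,0],[0,0,15,0,0,0],[0,0,18,0,0,0],[0,0,18,0,0,0]]}}

```text
time: 22.0
tool_pos: [0.4377, 0.228, 0.0676]
tool_rot: [-0.0, 1.0, -0.0, -0.0]
contact_force: [-0.4, 0.1, 1.1]
gripper_width: 0.723
grasp_force: 0.0
```

{"api": "play_rows", "payload": {"commands": [[0,0,16,0,0,0],[0,0,12,0,0,0],[0,0,7,0,0,0],[0,0,5,0,0,0],[0,0,3,0,0,0]]}}

```text
time: 22.42
tool_pos: [0.4379, 0.2279, 0.0254]
tool_rot: [0.0, 1.0, -0.0, -0.0]
contact_force: [-0.1, -0.2, 0.3]
gripper_width: 0.723
grasp_force: 0.0
```

{"api": "play_rows", "payload": {"commands": [[0,0,0,0,0,0],[0,0,0,0,0,0],[0,0,0,0,0,0],[0,0,0,0,0,0],[0,0,0,0,0,0]]}}

```text
time: 22.83
tool_pos: [0.4384, 0.2281, 0.0267]
tool_rot: [-0.0, 1.0, -0.0, 0.001]
contact_force: [0.7, -0.7, -0.4]
gripper_width: 0.725
grasp_force: 0.0
```

{"api": "play_rows", "payload": {"commands": [[0,0,0,0,0,0],[0,0,0,0,0,0],[0,0,0,0,0,0],[0,0,0,0,0,0],[0,0,0,0,0,0]], "hand": 20}}

```text
time: 23.25
tool_pos: [0.4385, 0.2281, 0.0267]
tool_rot: [-0.0, 1.0, -0.0, 0.001]
contact_force: [-0.0, -0.4, 4.7]
gripper_width: 0.497
grasp_force: 61.1
```

{"api": "play_rows", "payload": {"commands": [[0,0,0,0,0,0],[0,0,0,0,0,0],[0,0,0,0,0,0]]}}

```text
time: 23.5
tool_pos: [0.4385, 0.2281, 0.0267]
tool_rot: [-0.0, 1.0, -0.0, 0.001]
contact_force: [0.1, -0.5, 5.7]
gripper_width: 0.499
grasp_force: 61.2
```

{"api": "play_rows", "payload": {"commands": [[0,0,-4,0,0,0],[0,0,-8,0,0,0],[0,0,-15,0,0,0],[0,0,-18,0,0,0],[0,0,-18,0,0,0]]}}

```text
time: 23.92
tool_pos: [0.437, 0.2276, 0.089]
tool_rot: [0.0, 1.0, -0.0, -0.001]
contact_force: [0.9, 0.5, -1.3]
gripper_width: 0.496
grasp_force: 60.8
```

{"api": "play_rows", "payload": {"commands": [[0,0,-16,0,0,0],[0,0,-12,0,0,0],[0,0,-7,0,0,0],[0,0,0,0,0,0],[0,0,0,0,0,0]]}}

```text
time: 24.33
tool_pos: [0.4377, 0.2279, 0.1237]
tool_rot: [0.0, 1.0, -0.0, -0.0]
contact_force: [-0.6, -0.5, -0.7]
gripper_width: 0.495
grasp_force: 60.8
```

{"api": "play_rows", "payload": {"commands": [[10,5,0,0,0,0],[20,9,0,0,0,0],[30,14,0,0,0,0],[35,16,0,0,0,0],[35,17,0,0,0,0]]}}

```text
time: 24.75
tool_pos: [0.5688, 0.1657, 0.1223]
tool_rot: [0.0, 1.0, 0.0, -0.001]
contact_force: [0.0, 0.1, -0.2]
gripper_width: 0.496
grasp_force: 60.8
```

{"api": "play_rows", "payload": {"commands": [[30,14,0,0,0,0],[22,10,0,0,0,0],[16,8,0,0,0,0],[10,5,0,0,0,0],[4,2,0,0,0,0]]}}

```text
time: 25.17
tool_pos: [0.6508, 0.1264, 0.1224]
tool_rot: [0.0, 1.0, -0.001, -0.001]
contact_force: [-0.7, 0.3, -1.0]
gripper_width: 0.496
grasp_force: 60.8
```

{"api": "play_rows", "payload": {"commands": [[0,0,0,0,0,0],[0,0,0,0,0,0],[0,0,0,0,0,0],[0,0,0,0,0,0],[0,0,0,0,0,0]]}}

```text
time: 25.58
tool_pos: [0.6493, 0.1285, 0.1242]
tool_rot: [-0.0, 1.0, 0.0, -0.0]
contact_force: [1.0, -0.4, -0.8]
gripper_width: 0.499
grasp_force: 60.8
```

Run:
```python
from h import *
go(.651,.128,.033)
S=imaging.grab_frame("side")
v=hsv(S)[...,2]
for c,s in blobs(v<80,60,(148,190,195,226)):print("dark",c,s,onz(S,c,.006).round(4))
for c,s in blobs(col(hsv(S),"blue"),30,(100,100,330,300)):print(c,s,onz(S,c,.045+.098))
cv2.imwrite("pics/s10.png",cv2.resize(S["image"][130:270,100:270,::-1],None,fx=4,fy=4))
```

```text
t 25.5833 pos [0.6493 0.1285 0.1242] yaw 0.03 tilt 0.0 toolmove mm [ 1.7  0.5 91.2] w 42.7 F 60.81504478119314 [ 1.  -0.4 -0.8]
dark [172.1  210.48] [163 204  19  14 213] [0.6512 0.1285]
[166.08 171.84] [161 165  12  14 127] [0.64595456 0.12521624]
[146.5  198.53] [138 190  18  19 103] [0.61982981 0.22624849]
[195.01 214.33] [187 203  17  25 202] [0.489825   0.21369719]
```

View pics/s10.png

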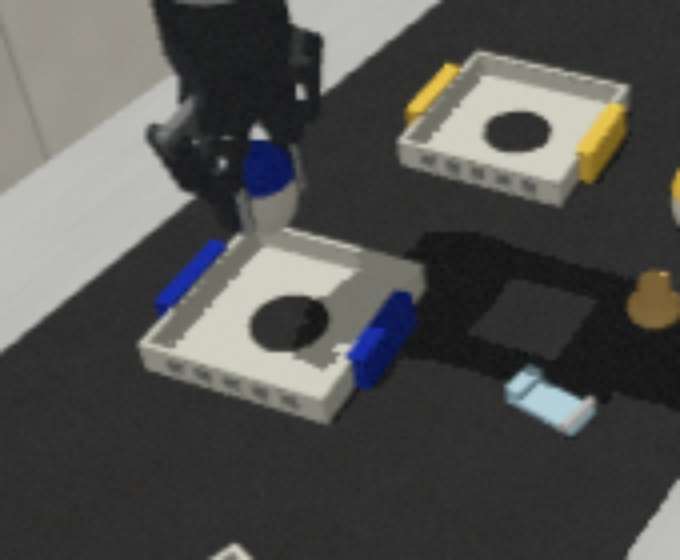

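The blue egg hangs upright at crop pixel (268,185), and the pad centre measures (0.651, 0.1285). Lowering.

{"api": "play_rows", "payload": {"commands": [[1,0,5,0,0,0],[1,0,10,0,0,0],[0,0,15,0,0,0],[0,0,18,0,0,0],[0,0,14,0,0,0]]}}

```text
time: 26.05
tool_pos: [0.6506, 0.1277, 0.0589]
tool_rot: [0.0, 1.0, -0.0, -0.001]
contact_force: [-0.8, -1.0, -1.7]
gripper_width: 0.495
grasp_force: 60.8
```

{"api": "play_rows", "payload": {"commands": [[0,0,10,0,0,0],[0,0,7,0,0,0],[0,0,4,0,0,0],[0,0,2,0,0,0],[0,0,0,0,0,0]]}}

```text
time: 26.47
tool_pos: [0.6521, 0.1278, 0.039]
tool_rot: [-0.0, 1.0, -0.0, 0.0]
contact_force: [-0.5, -0.5, -0.5]
gripper_width: 0.498
grasp_force: 60.8
```

{"api": "play_rows", "payload": {"commands": [[0,0,2,0,0,0],[0,0,1,0,0,0],[0,0,0,0,0,0],[0,0,0,0,0,0],[0,0,0,0,0,0]]}}

```text
time: 26.88
tool_pos: [0.6521, 0.1278, 0.0364]
tool_rot: [-0.0, 1.0, -0.0, 0.0]
contact_force: [0.9, -1.4, -0.2]
gripper_width: 0.5
grasp_force: 60.8
```

{"api": "play_rows", "payload": {"commands": [[0,0,1.5,0,0,0],[0,0,1,0,0,0],[0,0,0.5,0,0,0],[0,0,0,0,0,0],[0,0,0,0,0,0]]}}

```text
time: 27.3
tool_pos: [0.6518, 0.1279, 0.0329]
tool_rot: [0.0, 1.0, -0.0, -0.0]
contact_force: [0.3, -0.3, -0.9]
gripper_width: 0.494
grasp_force: 60.9
```

{"api": "play_rows", "payload": {"commands": [[0,0,0.7,0,0,0],[0,0,0,0,0,0],[0,0,0,0,0,0]]}}

```text
time: 27.55
tool_pos: [0.652, 0.1279, 0.0327]
tool_rot: [0.0, 1.0, -0.0, 0.0]
contact_force: [-1.4, 1.0, 2.4]
gripper_width: 0.497
grasp_force: 61.0
```

{"api": "play_rows", "payload": {"commands": [[0,0,0,0,0,0],[0,0,0,0,0,0],[0,0,0,0,0,0],[0,0,0,0,0,0],[0,0,0,0,0,0]], "hand": 62}}

```text
time: 27.97
tool_pos: [0.6519, 0.1279, 0.0322]
tool_rot: [-0.0, 1.0, -0.0, -0.0]
contact_force: [-0.3, -0.2, -0.3]
gripper_width: 0.726
grasp_force: 0.0
```

{"api": "play_rows", "payload": {"commands": [[0,0,-4,0,0,0],[0,0,-8,0,0,0],[0,0,-14,0,0,0],[0,0,-18,0,0,0],[0,0,-18,0,0,0]]}}

```text
time: 28.38
tool_pos: [0.6521, 0.1279, 0.0962]
tool_rot: [-0.0, 1.0, -0.0, 0.0]
contact_force: [0.2, 0.1, -0.0]
gripper_width: 0.725
grasp_force: 0.0
```

{"api": "play_rows", "payload": {"commands": [[0,0,-18,0,0,0],[0,0,-15,0,0,0],[0,0,-8,0,0,0],[-9,10,0,0,0,0],[-20,22,0,0,0,0]]}}

```text
time: 28.8
tool_pos: [0.6246, 0.0971, 0.1374]
tool_rot: [-0.0, 1.0, 0.001, 0.002]
contact_force: [-0.2, -0.5, 1.1]
gripper_width: 0.724
grasp_force: 0.0
```

{"api": "play_rows", "payload": {"commands": [[-28,33,0,0,0,0],[-30,35,0,0,0,0],[-30,35,0,0,0,0],[-30,35,0,0,0,0],[-26,29,0,0,0,0]]}}

```text
time: 29.22
tool_pos: [0.4868, -0.0609, 0.1354]
tool_rot: [0.0, 1.0, -0.0, -0.0]
contact_force: [-0.7, 0.2, -0.1]
gripper_width: 0.726
grasp_force: 0.0
```

{"api": "play_rows", "payload": {"commands": [[-16,19,0,0,0,0],[-10,11,0,0,0,0],[-4,5,0,0,0,0],[-1,1,0,0,0,0],[0,0,0,0,0,0]]}}

```text
time: 29.63
tool_pos: [0.4577, -0.0957, 0.1356]
tool_rot: [-0.0, 1.0, -0.0, 0.0]
contact_force: [0.2, -0.3, -0.3]
gripper_width: 0.727
grasp_force: 0.0
```

{"api": "play_rows", "payload": {"commands": [[0,0,0,0,0,0],[0,0,0,0,0,0],[0,0,0,0,0,0],[0,0,0,0,0,0],[0,0,0,0,0,0]]}}

```text
time: 30.05
tool_pos: [0.4577, -0.0954, 0.1352]
tool_rot: [-0.0, 1.0, 0.0, -0.0]
contact_force: [0.6, 0.1, -0.3]
gripper_width: 0.725
grasp_force: 0.0
```

Run:
```python
from h import *
go(.447,-.107,.026)
S=imaging.grab_frame("side");T=imaging.grab_frame("top")
for n in("blue","yellow"):
  for c,s in blobs(col(hsv(S),n),30,(100,100,330,300)):print(n,c,s,onz(S,c,.045),onz(S,c,.051))
cv2.imwrite("pics/s11.png",cv2.resize(S["image"][100:270,100:330,::-1],None,fx=3,fy=3))
```

```text
t 30.05 pos [ 0.4577 -0.0954  0.1352] yaw 0.02 tilt 0.01 toolmove mm [-10.7  11.6 109.2] w 61.9 F 0.0 [ 0.6  0.1 -0.3]
blue [146.5  198.53] [138 190  18  19 103] [0.71166024 0.15410137] [0.70603797 0.15851854]
blue [169.28 198.31] [162 192  16  13 160] [0.65763748 0.12307845] [0.6525144  0.12778228]
blue [195.05 214.42] [187 203  17  25 201] [0.55825586 0.13953841] [0.5540511  0.14409015]
yellow [207.32 152.4 ] [201 146  14  15  73] [ 0.69290441 -0.10871861] [ 0.68745545 -0.10187289]
yellow [250.05 165.17] [245 156  12  20 135] [ 0.53875575 -0.11628445] [ 0.53473117 -0.10936882]
yellow [274.99 175.69] [268 170  16  12 145] [ 0.4483662 -0.107224 ] [ 0.44517685 -0.1003921 ]
```

View pics/s11.png

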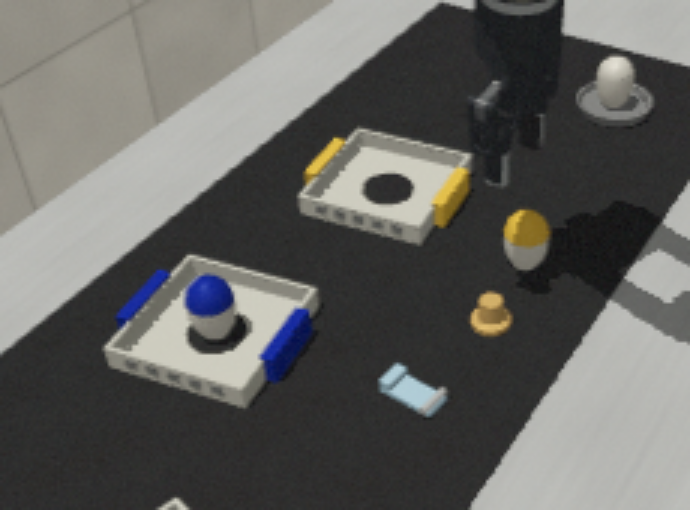

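The blue egg stands on its pad at (0.6525, 0.128), crop pixel (212,308), and the plug and latch are untouched. Next is the yellow egg, at crop pixel (526,238).

{"api": "play_rows", "payload": {"commands": [[-5,6,2,0,0,0],[-5,5,8,0,0,0],[0,0,15,0,0,0],[0,0,18,0,0,0],[0,0,18,0,0,0]]}}

```text
time: 30.57
tool_pos: [0.447, -0.1074, 0.0734]
tool_rot: [0.0, 1.0, -0.001, 0.0]
contact_force: [0.1, -0.4, 0.7]
gripper_width: 0.726
grasp_force: 0.0
```

{"api": "play_rows", "payload": {"commands": [[0,0,16,0,0,0],[0,0,14,0,0,0],[0,0,10,0,0,0],[0,0,5,0,0,0],[0,0,3,0,0,0]]}}

```text
time: 30.98
tool_pos: [0.4467, -0.1068, 0.0253]
tool_rot: [-0.0, 1.0, -0.0, -0.001]
contact_force: [0.1, 0.0, -0.8]
gripper_width: 0.73
grasp_force: 0.0
```

{"api": "play_rows", "payload": {"commands": [[0,0,0,0,0,0],[0,0,0,0,0,0],[0,0,0,0,0,0],[0,0,0,0,0,0],[0,0,0,0,0,0]]}}

```text
time: 31.4
tool_pos: [0.448, -0.1069, 0.027]
tool_rot: [0.0, 1.0, -0.0, 0.001]
contact_force: [0.2, 0.0, 0.0]
gripper_width: 0.725
grasp_force: 0.0
```

{"api": "play_rows", "payload": {"commands": [[0,0,0,0,0,0],[0,0,0,0,0,0],[0,0,0,0,0,0],[0,0,0,0,0,0],[0,0,0,0,0,0]], "hand": 20}}

```text
time: 31.82
tool_pos: [0.4481, -0.1069, 0.027]
tool_rot: [0.0, 1.0, -0.0, 0.001]
contact_force: [-0.1, -0.8, 4.5]
gripper_width: 0.496
grasp_force: 61.0
```

{"api": "play_rows", "payload": {"commands": [[0,0,0,0,0,0],[0,0,0,0,0,0],[0,0,0,0,0,0]]}}

```text
time: 32.07
tool_pos: [0.4481, -0.1069, 0.027]
tool_rot: [0.0, 1.0, -0.0, 0.001]
contact_force: [-0.9, 0.9, 6.0]
gripper_width: 0.495
grasp_force: 61.1
```

{"api": "play_rows", "payload": {"commands": [[0,0,-4,0,0,0],[0,0,-8,0,0,0],[0,0,-15,0,0,0],[0,0,-18,0,0,0],[0,0,-18,0,0,0]]}}

```text
time: 32.48
tool_pos: [0.4466, -0.1064, 0.0894]
tool_rot: [-0.0, 1.0, -0.0, -0.001]
contact_force: [0.3, 0.5, -0.5]
gripper_width: 0.498
grasp_force: 60.8
```

{"api": "play_rows", "payload": {"commands": [[0,0,-16,0,0,0],[0,0,-12,0,0,0],[0,0,-7,0,0,0],[0,0,0,0,0,0],[0,0,0,0,0,0]]}}

```text
time: 32.9
tool_pos: [0.4473, -0.1067, 0.124]
tool_rot: [-0.0, 1.0, -0.0, -0.0]
contact_force: [0.1, -0.1, -0.7]
gripper_width: 0.497
grasp_force: 60.8
```

{"api": "play_rows", "payload": {"commands": [[10,2,0,0,0,0],[20,3,0,0,0,0],[28,5,0,0,0,0],[30,5,0,0,0,0],[30,5,0,0,0,0]]}}

```text
time: 33.32
tool_pos: [0.5656, -0.1266, 0.1222]
tool_rot: [-0.001, 1.0, -0.0, -0.002]
contact_force: [0.6, 0.4, 0.6]
gripper_width: 0.499
grasp_force: 60.8
```

{"api": "play_rows", "payload": {"commands": [[26,5,0,0,0,0],[18,3,0,0,0,0],[12,2,0,0,0,0],[8,2,0,0,0,0],[3,0.5,0,0,0,0]]}}

```text
time: 33.73
tool_pos: [0.6325, -0.1393, 0.1225]
tool_rot: [-0.0, 1.0, -0.0, -0.001]
contact_force: [-0.4, -0.1, -1.2]
gripper_width: 0.494
grasp_force: 60.8
```

{"api": "play_rows", "payload": {"commands": [[0,0,0,0,0,0],[0,0,0,0,0,0],[0,0,0,0,0,0],[0,0,0,0,0,0],[0,0,0,0,0,0]]}}

```text
time: 34.15
tool_pos: [0.632, -0.1392, 0.1245]
tool_rot: [0.0, 1.0, -0.0, 0.0]
contact_force: [0.2, 1.0, -1.5]
gripper_width: 0.497
grasp_force: 60.8
```

Run:
```python
from h import *
go(.633,-.1395,.033)
S=imaging.grab_frame("side")
v=hsv(S)[...,2]
for c,s in blobs(v<80,40,(215,152,244,174)):print("dark",c,s,onz(S,c,.006).round(4))
for c,s in blobs(col(hsv(S),"yellow"),20,(190,90,330,190)):print(c,s,onz(S,c,.045+.098))
```

```text
t 34.15 pos [ 0.632  -0.1392  0.1245] yaw -0.03 tilt 0.01 toolmove mm [ 1.   0.2 91.5] w 42.4 F 60.80142977647483 [ 0.2  1.  -1.5]
dark [229.33 162.6 ] [222 158  16  10 133] [ 0.6315 -0.1403]
[229.13 126.  ] [225 120  10  12  78] [ 0.62646313 -0.14395686]
[207.32 152.4 ] [201 146  14  15  73] [0.60390471 0.0030947 ]
[250.07 165.05] [245 156  12  20 146] [ 0.47323386 -0.00380721]
```

{"api": "play_rows", "payload": {"commands": [[1,0,5,0,0,0],[1,0,10,0,0,0],[0,0,15,0,0,0],[0,0,18,0,0,0],[0,0,14,0,0,0]]}}

```text
time: 34.62
tool_pos: [0.6332, -0.1389, 0.0592]
tool_rot: [-0.0, 1.0, -0.0, -0.001]
contact_force: [0.3, 0.0, -0.8]
gripper_width: 0.5
grasp_force: 60.8
```

{"api": "play_rows", "payload": {"commands": [[0,0,10,0,0,0],[0,0,7,0,0,0],[0,0,4,0,0,0],[0,0,2,0,0,0],[0,0,0,0,0,0]]}}

```text
time: 35.03
tool_pos: [0.6346, -0.1394, 0.0393]
tool_rot: [0.0, 1.0, -0.0, 0.0]
contact_force: [0.3, -0.3, 0.1]
gripper_width: 0.491
grasp_force: 60.8
```

{"api": "play_rows", "payload": {"commands": [[0,0,2,0,0,0],[0,0,1,0,0,0],[0,0,0,0,0,0],[0,0,0,0,0,0],[0,0,0,0,0,0]]}}

```text
time: 35.45
tool_pos: [0.6347, -0.1394, 0.0367]
tool_rot: [0.0, 1.0, -0.0, 0.0]
contact_force: [0.0, -1.0, -0.4]
gripper_width: 0.497
grasp_force: 60.8
```

{"api": "play_rows", "payload": {"commands": [[0,0,1.5,0,0,0],[0,0,1,0,0,0],[0,0,0.5,0,0,0],[0,0,0,0,0,0],[0,0,0,0,0,0]]}}

```text
time: 35.87
tool_pos: [0.6344, -0.1393, 0.0332]
tool_rot: [-0.0, 1.0, -0.0, -0.0]
contact_force: [-0.0, 0.1, -1.3]
gripper_width: 0.494
grasp_force: 60.9
```

{"api": "play_rows", "payload": {"commands": [[0,0,0.5,0,0,0],[0,0,0,0,0,0],[0,0,0,0,0,0]]}}

```text
time: 36.12
tool_pos: [0.6346, -0.1394, 0.0331]
tool_rot: [0.0, 1.0, -0.0, 0.0]
contact_force: [-0.9, 0.3, 1.1]
gripper_width: 0.496
grasp_force: 61.0
```

Contact is just starting. I'll release, rise and move clear for a final look.

{"api": "play_rows", "payload": {"commands": [[0,0,0.2,0,0,0],[0,0,0,0,0,0],[0,0,0,0,0,0],[0,0,0,0,0,0],[0,0,0,0,0,0]], "hand": 62}}

```text
time: 36.53
tool_pos: [0.6345, -0.1393, 0.0325]
tool_rot: [0.0, 1.0, -0.0, 0.0]
contact_force: [0.1, 0.1, -0.3]
gripper_width: 0.726
grasp_force: 0.0
```

{"api": "play_rows", "payload": {"commands": [[0,0,-4,0,0,0],[0,0,-8,0,0,0],[0,0,-14,0,0,0],[0,0,-18,0,0,0],[0,0,-18,0,0,0]]}}

```text
time: 36.95
tool_pos: [0.6346, -0.1394, 0.0965]
tool_rot: [0.0, 1.0, -0.0, 0.0]
contact_force: [0.2, 0.5, -0.4]
gripper_width: 0.722
grasp_force: 0.0
```

{"api": "play_rows", "payload": {"commands": [[0,0,-20,0,0,0],[0,0,-25,0,0,0],[0,0,-25,0,0,0],[0,0,-15,0,0,0],[0,0,-8,0,0,0]]}}

```text
time: 37.37
tool_pos: [0.636, -0.1398, 0.1924]
tool_rot: [0.001, 1.0, -0.0, 0.003]
contact_force: [0.2, 0.5, 0.1]
gripper_width: 0.724
grasp_force: 0.0
```

{"api": "play_rows", "payload": {"commands": [[0,10,0,0,0,0],[0,20,0,0,0,0],[0,30,0,0,0,0],[0,30,0,0,0,0],[0,20,0,0,0,0]]}}

```text
time: 37.78
tool_pos: [0.6331, -0.2519, 0.1853]
tool_rot: [-0.0, 1.0, -0.001, -0.002]
contact_force: [-0.3, 0.7, 0.3]
gripper_width: 0.728
grasp_force: 0.0
```

{"api": "play_rows", "payload": {"commands": [[0,10,0,0,0,0],[0,0,0,0,0,0],[0,0,0,0,0,0],[0,0,0,0,0,0],[0,0,0,0,0,0]]}}

```text
time: 38.2
tool_pos: [0.6344, -0.258, 0.1872]
tool_rot: [-0.0, 1.0, 0.0, -0.0]
contact_force: [-0.1, 0.1, -0.7]
gripper_width: 0.725
grasp_force: 0.0
```

Run:
```python
from h import *
S=imaging.grab_frame("side")
go(.633,-.1395)
for n in("blue","yellow","red"):
  for c,s in blobs(col(hsv(S),n),30,(100,100,330,384)):print(n,c,s[4],onz(S,c,.051).round(4))
cv2.imwrite("pics/s12.png",cv2.resize(S["image"][80:384,90:350,::-1],None,fx=1.9,fy=1.9))
```

```text
t 38.25 pos [ 0.6345 -0.258   0.1875] yaw 0.06 tilt 0.02 toolmove mm [  -1.4 -118.5    0. ] w 62.2 F 0.0 [ 0.5 -0.9  0.3]
blue [146.5  198.53] 103 [0.706  0.1585]
blue [169.35 198.31] 158 [0.6523 0.1277]
blue [195.2  214.39] 204 [0.5538 0.1438]
yellow [207.27 152.37] 71 [ 0.6877 -0.1019]
yellow [227.72 151.04] 110 [ 0.6347 -0.1399]
yellow [250.08 165.28] 138 [ 0.5344 -0.1089]
red [129.09 281.38] 196 [0.556  0.3783]
red [144.68 297.56] 333 [0.4994 0.3919]
red [168.83 329.63] 492 [0.4106 0.4224]
```

View pics/s12.png

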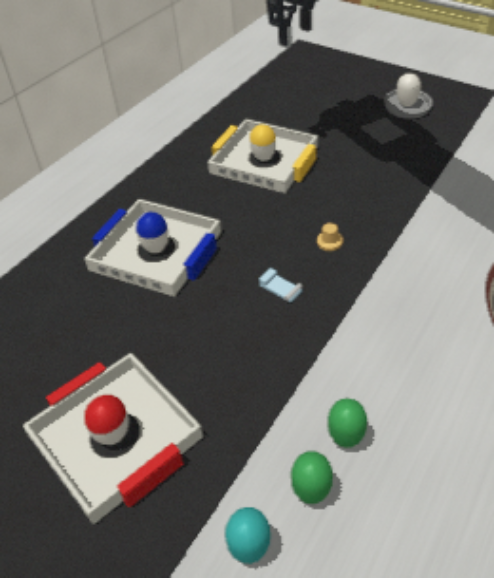

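All four eggs stand upright in the middle of their holders: red (105,420), blue (152,235), yellow (263,142) and plain (408,92). The gripper is clear, so I'm handing in.

```bash
python3 -c "
from plant import manip
print(manip.job_done())"
```

```text
the job is handed in; nothing more can be done
None
```

I handed the job in at about 38 s: the plain egg went into the grey dish first, then the red, blue and yellow eggs onto their matching pads. The final picture shows all four upright and released, with the crowned eggs within about 3 mm of their pad centres and the plug and latch untouched; the hand-in returned no verdict.

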